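# Hold a sample slide flush on the tilted measuring stage

## Task

Pick up the orange sample slide by its black grip, tilt it to match the sloped white platen of the measuring stage, and press it flush, square and centred on the platen's blue outline, pushing the sprung platen in gently to about half of its 10 mm travel. Finish while still gripping the slide and holding it pressed there; do not shift the stage's tilt setting, and leave the vial, timer and stopper where they are.

Things in the scene. Friction and masses are not known exactly. Their poses are not given: they have to be found in the camera images.
- sample_slide: loose sample slide: a flat orange frame 76 x 52 x 6 mm (x, y, z) with glass strips, mass about 0.09 kg, lying flat; from the middle of its top rises a black upright grip 46 mm long (x), 14 mm thick (y), its top 44 mm above the underside. Origin: centre of the underside; x along the 76 mm side, z up through the grip. A half turn about z gives the same shape.
- stage: measuring stage, fixed to the worktop: grey foot 130 x 136 x 12 mm, two aluminium cheeks whose round tops end 84 mm above the worktop at y = +-49 to 59 mm, a black lock knob on the -y side. Origin: centre of the underside; the tilt axis runs along its y, 62 mm above the origin; -x is the side to which the platen slopes down (roughly towards the robot).
- stage_tilt (a joint): tilt of the cradle and the platen about the stage's y axis, rad: 0 is level, positive lowers the -x edge; it is set differently each time (0.2 to 0.55) and held by a stiff friction lock (about 4 N m)
- cradle_edge (a point): middle of the lower (-x) edge of the dark cradle under the platen, 42 mm from the tilt axis; it moves only if the tilt setting is shifted
- platen_face (a point): centre of the white platen's flat upper face (90 x 86 mm, with a black dot in the middle and a blue outline 80 x 55 mm where the slide belongs), 34 mm from the tilt axis along the face normal when not pressed; x runs up the slope (the 80 mm side of the outline), z is the outward face normal. Moves along z as the platen is pressed.
- platen (a joint): how far the platen is pressed in along its face normal against its springs, m: 0 is out, 0.010 is the end stop; it takes about 2.5 N to start and 0.7 N more per mm
- vial: bystander: glass vial with white and orange cap, 30 mm across, 56 mm high; origin at the centre of its underside
- timer: bystander: white bench timer 60 x 68 x 18 mm; origin at the centre of its underside
- stopper: bystander: brown-red rubber stopper 29 mm across, 28 mm high; origin at the centre of its underside

How it is judged:
On the way:
1. the slide is gripped and lifted clear of the worktop and of the stage (height (world z) of sample_slide above 0.04 m and contact force between sample_slide and the fingers above 1 N and contact force between sample_slide and stage below 0.1 N), for 0.2 s.
At the end, for the whole second after the job is handed in: Slide gripped, at rest and flush on the platen: normals within 0.06 rad, long sides within 0.14 rad, centre within 10 mm of the platen's along each side, underside within 2 mm of the face (3 mm inward); pressing with over 2.5 N, the platen pushed in 2 to 8 mm (angle between the z axis of sample_slide and the z axis of platen_face, either way round below 0.06 rad and angle between the x axis of sample_slide and the x axis of platen_face, either way round below 0.14 rad and x of sample_slide in the frame of platen_face between -0.01 and 0.01 m and y of sample_slide in the frame of platen_face between -0.01 and 0.01 m and z of sample_slide in the frame of platen_face between -0.003 and 0.002 m and value of joint platen between 0.002 and 0.008 m and contact force between sample_slide and stage above 2.5 N and contact force between sample_slide and the fingers above 1 N and linear speed of sample_slide below 0.01 m/s); the arm keeps its last pose, push and grip.
It fails at once if the slide is pressed on the stage with more than 30 N (contact force between sample_slide and stage above 30 N).
It fails at once if the stage's tilt setting is shifted (cradle edge moved more than 4 mm) (distance of cradle_edge from where it was at the start of the episode above 0.004 m).
It fails at once if the vial is moved more than 20 mm (distance of vial from where it was at the start of the episode above 0.02 m).
It fails at once if the timer is moved more than 20 mm (distance of timer from where it was at the start of the episode above 0.02 m).
It fails at once if the stopper is moved more than 20 mm (distance of stopper from where it was at the start of the episode above 0.02 m).
It also fails if it takes over 38 s, if anything falls off the work surface, if the arm or the gripper's body presses on something with over 40 N, if the wrist force passes 120 N, or if a joint passes its speed limit or range.

## Robot

A 6-joint arm with a two-finger parallel gripper is mounted at the origin on a cart in front of the work surface, level with it; the furniture and walls round the work are solid. World frame = base frame: x ahead of the robot, y to its left, z up, the work surface at z = 0. Lengths are in m, angles in rad, forces in N, time in s.
With the tool pointing down it reaches from about 0.375 to 0.975 m from the base axis. Payload 3.8 kg.
Tool frame: the origin (TCP) lies on the centre line of the jaws, within the pads' length; the fingertips stand 14 mm ahead of it and the grasp point (between the pads) lies 5 mm behind it; z points along the fingers, y is the line along which they close (so a half turn about z gives the same grasp; the last joint's range is limited). The gripper opens to 85 mm and grips with 20 to 120 N. Pads are 22 mm wide; open, the fingers measure 114 mm over their backs; the gripper's body (76 mm by 85 mm) begins 54 mm behind the grasp point. The pads swing forward as they close: fully open they stand 13 mm farther back than shut.
Start: joints at [-1.144, 0.264, 1.604, -0, 1.274, -0.037], TCP at [0.302, -0.604, 0.245] pointing down, gripper open.
Joint ranges: [-2.63, 2.63], [-0.94, 2.18], [0.31, 2.57], [-1.31, 4.45], [0, 2.66], [-2.55, 2.55]. Speed limits (rad/s): [2.57, 2.57, 3.14, 3.14, 3.14, 3.14].

## Interface

Orientations are given as a rotation vector (axis times angle).
In Python, from workcell import bot, eyes, spot_in gives the robot as it stands.
- The arm moves only by the tool carry_out, never from a script. Its argument "series" is text: rows parted by semicolons, each of 4 numbers parted by spaces: the shift along the world's x, y, z in m, then the turn about the world's z in degrees. In form: tx ty tz roll; .... A call has 1 to 20 rows; each row shifts and turns the commanded pose from where the row before left it; what a row does not reach is not made up. A row lasts 1/8 s, in which the tool goes at most 62.5 mm and 10.7 degrees, less where a joint would pass 70% of its speed; a pose out of reach is approached as far as the arm can. A call is refused whole if a number of a shift passes 0.0625 or a number of a turn 10.7, either way. A call with a gripper value outside its range is refused whole. "jaw" is the gripper command: -1 is shut, 1 is fully open, values between are in proportion, set as the call begins (left out, the last holds). The fingers move at their own pace and stop on an object; "grip_force" is the grip in N (left out, the last holds). Time passes only in rows, so rows that do not move let the fingers close. It gives the time, the measured TCP pose, the force, the opening and the grip force at its end, in the units of the state.
- bot.read_state(): the state, without advancing time (a new reading comes with each control period).
- eyes.read_camera(name): name is "side" or "top" or "wrist"; returns (picture, depth): 420x560x3 uint8, blue, green, red; 420x560 float32, m along the optical axis (not along the pixel's ray), 0 where there is no reading.
- eyes.get_calibration(name): a dict with "K" (3x3 intrinsics, pixels), "position" and "rotation" of the camera in the world; the wrist camera has in their place "T_tool_cam" (4x4, takes a point from camera to tool coordinates, whose origin is the TCP and whose axes are the flange's). Camera axes: x right, y down, z forward; pixel columns grow to the right and rows downward; lengths in m; the calibration is good to about 2 mm. A picture is of the moment at which its call begins: read the wrist's pose just before it. get_calibration takes no time and is no camera call.
- bot.finish_job(): hands the job in; it is judged then, once.
Trained networks look in the newest picture that a camera, given by its name, has taken for a name from the list of things; names that differ only in an ending like _2 or _b are one class to them, and where a whole thing is asked for, a point or a joint stands for the part that bears it (a point fixed in the world has none). Each returns a list of dicts, best first, with "score" (0 to 1); they miss things now and then, are a little off and sometimes report something else, mostly with a low value. They report only what shows in the picture. A call takes as long as a camera call.
- spot_in(camera, target): "rect" ([centre column, centre row, width, height] in pixels, round what is visible of it).
The state is a dict: "time": time; "q": joint angles; "joint_vel": joint speeds; "joint_torque": joint torques, N m; "tool_pos": TCP position; "tcp_rot": TCP orientation; "wrist_force": force on the tool from outside, world axes, zero at the start; "torque": the same for the moment, N m; "width": opening from 0.0 (shut) to 1.0 (fully open); "grip_force": force on a finger pad.
Only numpy, scipy, OpenCV 4.12 (cv2) and the standard library are available. Lean on these libraries where they do the work, as an engineer would, in place of code of your own. Each camera call takes 0.05 s, during which the arm holds its last target. There are 200 camera calls.

## Working session

There is one attempt and no reset: what is moved stays moved. The work goes in short steps, Python scripts to look and compute and a tool call to move; the robot and the scene stay as the last step left them, time stands still between calls to the robot, and variables do not carry over. Pictures are saved under pics/ and viewed, at most 10 in all, crops included, and the job is handed in when it is done.

Besides the shell and the picture viewer there is one more tool, called by a JSON object that holds its "op" and its "data". carry_out: Moves the arm, as the interface text tells. Its arguments: {"type":"object","properties":{"series":{"type":"string"},"jaw":{"type":"number"},"grip_force":{"type":"number"}},"required":["series"]}

```bash
mkdir -p pics; cat > h.py <<'E'
import numpy as np, cv2
from scipy.spatial.transform import Rotation as R
from workcell import bot, eyes, spot_in
def cam(name):
    s=bot.read_state(); im,d=eyes.read_camera(name); c=eyes.get_calibration(name); K=np.array(c["K"])
    if name=="wrist":
        T=np.eye(4); T[:3,:3]=R.from_rotvec(s["tcp_rot"]).as_matrix(); T[:3,3]=s["tool_pos"]; T=T@np.array(c["T_tool_cam"]); Rm,p=T[:3,:3],T[:3,3]
    else:
        Rm=np.array(c["rotation"]); p=np.array(c["position"])
        if Rm.shape!=(3,3): Rm=R.from_rotvec(Rm).as_matrix()
    v,u=np.mgrid[:420,:560]
    P=np.stack([(u-K[0,2])/K[0,0]*d,(v-K[1,2])/K[1,1]*d,d],-1)@Rm.T+p
    P[d==0]=np.nan
    return im,P,K,Rm,p
E
python3 - <<'E'
from h import *
for n in ("top","side"):
    im,P,K,Rm,p=cam(n); cv2.imwrite(f"pics/{n}0.png",im); np.save(n+"P.npy",P)
    print(n,p.round(3))
    for t in ("sample_slide","stage","platen_face","vial","timer","stopper"):
        for r in spot_in(n,t)[:2]:
            x,y,w,h=r["rect"]; print(t,np.round(r["rect"]),round(r["score"],2),P[int(y),int(x)].round(3))
s=bot.read_state(); print(s["time"],s["tool_pos"],s["tcp_rot"],s["width"])
a=cv2.imread("pics/top0.png");b=cv2.imread("pics/side0.png")
E
```

```text
top [0.471 0.183 1.046]
sample_slide [353. 258.  36.  41.] 0.95 [0.522 0.05  0.032]
stage [234. 232.  75.  70.] 0.89 [0.578 0.287 0.081]
stage [273. 149.  37.  34.] 0.16 [0.763 0.207 0.013]
platen_face [233. 227.  51.  50.] 0.84 [0.585 0.287 0.085]
vial [348. 155.  11.  18.] 0.8 [0.733 0.052 0.052]
timer [276. 149.  34.  33.] 0.92 [0.761 0.203 0.013]
timer [232. 229.  50.  47.] 0.6 [0.581 0.289 0.085]
stopper [232. 229.  51.  53.] 0.73 [0.583 0.291 0.083]
stopper [215. 170.  14.  15.] 0.66 [0.717 0.333 0.024]
side [0.675 1.111 0.459]
sample_slide [322. 212.  35.  26.] 0.84 [0.534 0.058 0.025]
stage [303. 257.  85.  86.] 0.74 [0.599 0.349 0.066]
platen_face [309. 236.  51.  54.] 0.86 [0.585 0.303 0.083]
vial [223. 208.  20.  30.] 0.73 [0.741 0.067 0.036]
timer [205. 247.  45.  25.] 0.84 [0.764 0.213 0.016]
stopper [221. 285.  20.  21.] 0.63 [0.729 0.348 0.015]
0.7 [ 0.30197345 -0.60370001  0.24535751] [3.05742678e+00 7.21946134e-01 5.77282589e-05] 1.003472340189075
```

View pics/top0.png

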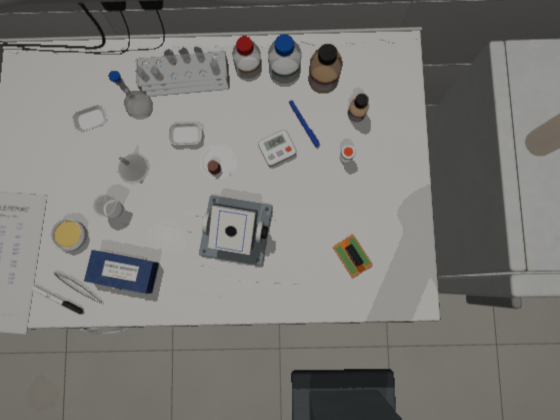

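View pics/side0.png

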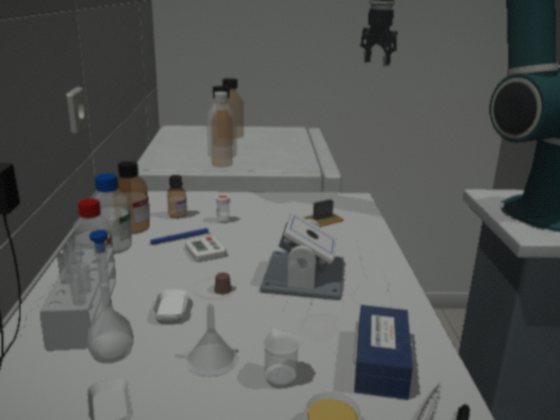

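```bash
cat > m.py <<'E'
from h import *
def rect(P2):  # rectangle in metres
    (c,wh,a)=cv2.minAreaRect((P2*1000).astype(np.float32)); 
    if wh[0]<wh[1]: wh=wh[::-1]; a+=90
    return np.round(c,1),np.round(wh,1),(a+90)%180-90
def slide(im,P,top=None):
    h=cv2.cvtColor(im,cv2.COLOR_BGR2HSV); m=(h[...,1]>120)&(h[...,2]>60)&(h[...,0]<85)&(P[...,2]<.02)&(P[...,2]>-.01)
    m&=np.hypot(P[...,0]-.522,P[...,1]-.05)<.07
    print("frame",rect(P[m][:,:2]),m.sum(),np.median(P[m][:,2]))
    g=(P[...,2]>.034)&(P[...,2]<.055)&(np.hypot(P[...,0]-.522,P[...,1]-.05)<.05); print("grip",rect(P[g][:,:2]),g.sum(),np.median(P[g][:,2]))
def plate(im,P,c0=(.583,.288)):
    h=cv2.cvtColor(im,cv2.COLOR_BGR2HSV)
    m=(h[...,2]>110)&(h[...,1]<60)&(P[...,2]>.055)&(P[...,2]<.13)&(np.hypot(P[...,0]-c0[0],P[...,1]-c0[1])<.07)
    Q=P[m]; 
    for _ in range(4):
        c=Q.mean(0); n=np.linalg.svd(Q-c,full_matrices=False)[2][2]; n*=np.sign(n[2]); Q=Q[abs((Q-c)@n)<.004]
    m2=m&(abs((P-c)@n)<.004); 
    print("n",n.round(3),"tilt",np.arccos(n[2]).round(3),"downdir deg",np.degrees(np.arctan2(n[1],n[0])).round(1),m2.sum())
    k=np.array([-n[0],-n[1]]); k=k/np.linalg.norm(k); 
    X=np.array([k[0],k[1],0]); X-=X@n*n; X/=np.linalg.norm(X); Y=np.cross(n,X)
    B=(P-c); m3=(abs(B@n)<.006)&(np.hypot(B@X,B@Y)<.07)
    q=np.stack([B[m2]@X,B[m2]@Y],1); r=rect(q); print("plate rect(X,Y mm)",r); 
    print("centre",(c+X*r[0][0]/1e3+Y*r[0][1]/1e3).round(4))
    d=m3&(h[...,2]<70)&(np.hypot(B@X,B@Y)<.03); print("dot",d.sum(),P[d].mean(0).round(4))
    b=m3&(h[...,0]>100)&(h[...,0]<130)&(h[...,1]>90)&(h[...,2]>60); 
    if b.sum()>20: q=np.stack([B[b]@X,B[b]@Y],1); r=rect(q); print("blue",r,b.sum(),(c+X*r[0][0]/1e3+Y*r[0][1]/1e3).round(4))
E
python3 - <<'E'
from m import *
P=np.load("topP.npy"); im=cv2.imread("pics/top0.png"); slide(im,P); plate(im,P)
c=eyes.get_calibration("wrist"); print(np.array(c["T_tool_cam"]).round(3)); print(R.from_rotvec(bot.read_state()["tcp_rot"]).as_matrix().round(3))
E
```

```text
frame (array([528.8,  46.1]), array([75.2, 50.9]), 30.52342414855957) 319 0.004590758862890176
grip (array([528. ,  45.9]), array([45.6, 14.8]), 30.784936904907227) 166 0.04191734855110962
n [-0.468  0.094  0.879] tilt 0.498 downdir deg 168.6 1727
plate rect(X,Y mm) (array([-1.1, -0.3]), array([116.3,  91.2]), -88.39823925495148)
centre [0.5783 0.2916 0.08  ]
dot 82 [0.5784 0.2924 0.0806]
[[-0.001 -0.946 -0.324  0.083]
 [ 1.    -0.    -0.001  0.001]
 [ 0.001 -0.324  0.946 -0.129]
 [ 0.     0.     0.     1.   ]]
[[ 0.894  0.447  0.   ]
 [ 0.447 -0.894 -0.   ]
 [ 0.     0.    -1.   ]]
```

{"op": "carry_out", "data": {"series": "0.017 0.056 0 0;0.017 0.056 0 0;0.017 0.056 0 0;0.017 0.056 0 0;0.017 0.056 0 0;0.017 0.056 0 0;0.017 0.056 0 0;0.017 0.056 0 0;0.017 0.056 0 0;0.017 0.056 0 0;0.017 0.056 0 0;0.017 0.056 0 0;0.017 0.056 0 0;0.017 0.056 0 0;0.017 0.056 0 0;0.017 0.056 0 0;0 0 0 0;0 0 0 0", "jaw": 1, "grip_force": 20}}

```text
time: 2.95
tool_pos: [0.5736, 0.2921, 0.2449]
tcp_rot: [3.056, 0.723, -0.002]
wrist_force: [-0.1, -0.2, 0.1]
width: 1.005
grip_force: 0.0
```

```bash
python3 - <<'E'
from m import *
s=bot.read_state(); print(s["time"],s["tool_pos"].round(4) if hasattr(s["tool_pos"],'round') else s["tool_pos"],s["q"],R.from_rotvec(s["tcp_rot"]).as_matrix().round(3))
im,P,*_=cam("wrist"); cv2.imwrite("pics/w1.png",im); np.save("w1.npy",P); plate(im,P)
E
```

```text
2.95 [0.5736 0.2921 0.2449] [ 4.32585722e-01  2.06350111e-01  1.67499248e+00 -5.85645951e-04
  1.26138653e+00  1.53895147e+00] [[ 0.894  0.448 -0.001]
 [ 0.448 -0.894 -0.001]
 [-0.001  0.001 -1.   ]]
n [-0.467  0.091  0.88 ] tilt 0.496 downdir deg 169.0 7373
plate rect(X,Y mm) (array([-6. , -1.7]), array([116.4,  90.9]), -89.73314917087555)
centre [0.5789 0.2921 0.0823]
dot 361 [0.5783 0.2919 0.0824]
blue (array([-6.1, -2.3]), array([78.6, 54.2]), 0.09268637746572495) 37 [0.5787 0.2915 0.0823]
```

View pics/w1.png

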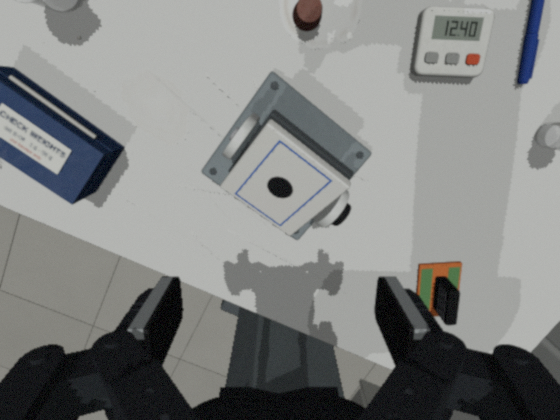

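```bash
python3 - <<'E'
from m import *
P=np.load("w1.npy"); im=cv2.imread("pics/w1.png")
c=np.array([.5785,.292]); a=np.radians(-11.2); X=np.array([np.cos(a),np.sin(a)]);Y=np.array([-X[1],X[0]])
B=P[...,:2]-c; u=B@X; v=B@Y
print("mid strip");
for t in np.arange(-.08,.09,.01):
    row=[]
    for w in (-.065,-.054,-.03,0,.03,.054,.065):
        m=(abs(u-t)<.004)&(abs(v-w)<.005); row.append(f"{np.nanmedian(P[m][:,2])*1e3:6.1f}" if m.sum() else "   -  ")
    print(f"{t:.2f}",*row)
m=(im.sum(2)>300)&(np.hypot(u,v)>.12)&(np.hypot(u,v)<.2)&(P[...,2]<.01); print("table",np.nanmedian(P[m][:,2]))
g=(abs(u)<.09)&(abs(v)<.09)&(P[...,2]>.006)&(P[...,2]<.018); q=np.stack([u[g],v[g]],1); from m import rect; print(rect(q))
E
```

```text
mid strip
-0.08    0.8    1.0    1.0    0.9    1.0    0.9    1.2
-0.07    0.7    1.0    0.9    0.7    0.7    1.1    0.7
-0.06    0.5    1.0    0.8    0.9    1.1    1.2    1.1
-0.05   12.7   13.5    -      -    294.0   15.2   12.3
-0.04   12.8   14.8   61.7   62.2  267.9  297.7  299.8
-0.03   12.7    -     65.6   65.9  267.1  307.7   12.6
-0.02   12.7    -     71.5   71.4   73.4   13.2   12.3
-0.01    -     71.6   76.6   76.8  313.3   74.7   12.4
-0.00   71.5   79.9   82.4   84.3   84.2   82.0   11.9
0.01   75.2   83.7   87.7  310.7   87.9   84.3   12.7
0.02   71.3   82.1  249.1   93.4   93.2   82.0   12.5
0.03    -    299.7  281.9   98.9   99.1   66.1   12.4
0.04    -    300.7  288.9  101.0  101.2   13.0   12.4
0.05   12.5  301.1   77.5   14.7   14.1   12.8   12.6
0.06   12.4   12.9   12.6   12.8   12.8   12.9   12.3
0.07   12.6   13.1   12.6   12.6   12.7   13.0   12.4
0.08    0.8    0.8    0.7    0.7    0.7    0.6    0.8
table 0.0008708878307333578
(array([10.4, -0. ]), array([135.9, 129.8]), -89.63096213340759)
```

{"op": "carry_out", "data": {"series": "-0.009 -0.049 0 1;-0.009 -0.049 0 1;-0.009 -0.049 0 1;-0.009 -0.049 0 1;-0.009 -0.05 0 0;0 0 -0.05 0;0 0 -0.05 0;0 0 -0.04 0;0 0 -0.02 0;0 0 0 0;0 0 0 0"}}

```text
time: 4.38
tool_pos: [0.5296, 0.0456, 0.0866]
tcp_rot: [3.03, 0.826, 0.003]
wrist_force: [-0.0, 0.8, -0.1]
width: 1.003
grip_force: 0.0
```

```bash
python3 - <<'E'
from m import *
s=bot.read_state(); print(R.from_rotvec(s["tcp_rot"]).as_matrix().round(3))
im,P,*_=cam("wrist"); cv2.imwrite("pics/w2.png",im); slide(im,P)
E
```

```text
[[ 0.862  0.508  0.002]
 [ 0.508 -0.862 -0.   ]
 [ 0.002  0.001 -1.   ]]
frame (array([529.8,  45.7]), array([75.3, 50.9]), 30.529197692871094) 2220 0.006812279600770341
grip (array([529.8,  45.6]), array([45.8, 14.8]), 30.520950317382812) 1993 0.044481065862228636
```

View pics/w2.png

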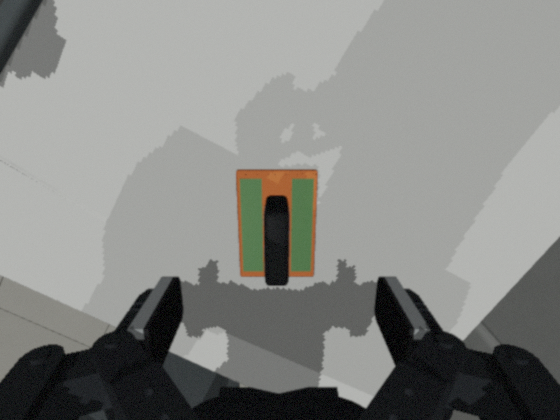

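{"op": "carry_out", "data": {"series": "0 0 -0.03 0;0 0 -0.02 0;0 0 -0.008 0;0 0 0 0;0 0 0 0"}}

```text
time: 5.05
tool_pos: [0.5301, 0.0464, 0.0286]
tcp_rot: [3.03, 0.828, 0.004]
wrist_force: [-0.3, -0.0, 0.4]
width: 0.999
grip_force: 0.0
```

{"op": "carry_out", "data": {"series": "0 0 0 0;0 0 0 0;0 0 0 0;0 0 0 0;0 0 0 0;0 0 0 0;0 0 0 0;0 0 0 0", "jaw": -1, "grip_force": 20}}

```text
time: 6.05
tool_pos: [0.529, 0.0463, 0.0274]
tcp_rot: [3.03, 0.828, 0.0]
wrist_force: [-1.0, 0.2, 0.3]
width: 0.163
grip_force: 23.2
```

{"op": "carry_out", "data": {"series": "0 0 0.03 0;0 0 0.05 0;0 0 0.05 0;0 0 0 0;0.01 0.049 0 -10.4;0.01 0.049 0 -10.4;0.01 0.049 0 -10.4;0.01 0.049 0 -10.5;0.0095 0.05 0 0;0 0 0 0;0 0 0 0"}}

```text
time: 7.42
tool_pos: [0.5773, 0.2917, 0.1553]
tcp_rot: [3.125, -0.303, -0.004]
wrist_force: [0.8, -0.1, -0.3]
width: 0.159
grip_force: 22.9
```

```bash
python3 - <<'E'
from m import *
s=bot.read_state(); M=R.from_rotvec(s["tcp_rot"]).as_matrix(); print(s["time"],s["tool_pos"],s["wrist_force"],np.degrees(np.arctan2(M[1,0],M[0,0])))
im,P,*_=cam("wrist"); a=im.copy(); im2,P2,*_=cam("side"); np.save("s3.npy",P2); cv2.imwrite("pics/s3f.png",im2)
b=cv2.resize(im2[150:300,220:400],(504,420),interpolation=cv2.INTER_CUBIC); cv2.imwrite("pics/c3.png",cv2.resize(np.hstack([a[:, 100:460],b]),(800,390)))
np.save("w3.npy",P); cv2.imwrite("pics/w3.png",im)
h=cv2.cvtColor(im,cv2.COLOR_BGR2HSV); m=(h[...,1]>120)&(h[...,2]>60)&(h[...,0]<22)&(P[...,2]>.1)&(P[...,2]<.16); Q=P[m]; print(m.sum(),rect(Q[:,:2]))
A=np.c_[Q[:,:2]-Q[:,:2].mean(0),np.ones(len(Q))]; print(np.linalg.lstsq(A,Q[:,2],rcond=None)[0])
E
```

```text
7.425 [0.57726956 0.29169393 0.1552798 ] [ 0.80688656 -0.05668803 -0.30229092] -11.07568601840316
3064 (array([591.5, 287.6]), array([51.3, 48.8]), 78.52619934082031)
[-0.04292843  0.00740075  0.13486082]
```

View pics/c3.png

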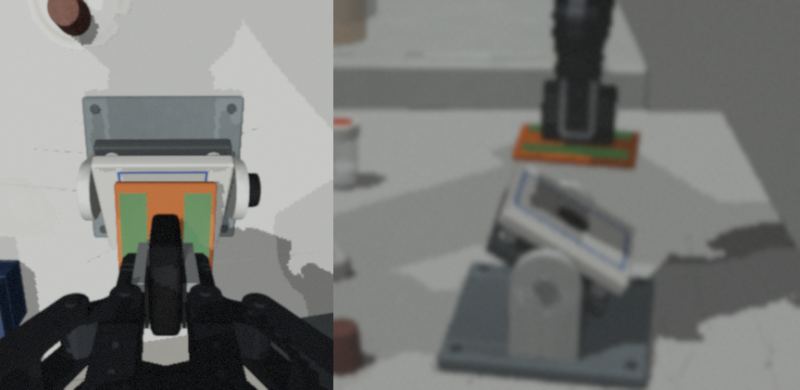

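{"op": "carry_out", "data": {"series": "0 0 -0.01 0;0 0 -0.008 0;0 0 -0.003 0;0 0 0 0;0 0 0 0"}}

```text
time: 8.15
tool_pos: [0.5787, 0.2924, 0.1365]
tcp_rot: [-3.127, 0.305, -0.001]
wrist_force: [0.1, 0.0, 0.3]
width: 0.159
grip_force: 22.9
```

{"op": "carry_out", "data": {"series": "0 0 -0.002 0;0 0 0 0;0 0 0 0"}}

```text
time: 8.52
tool_pos: [0.5784, 0.2924, 0.1343]
tcp_rot: [-3.127, 0.304, -0.0]
wrist_force: [0.0, 0.1, -0.6]
width: 0.165
grip_force: 22.9
```

{"op": "carry_out", "data": {"series": "0 0 -0.002 0;0 0 0 0;0 0 0 0"}}

```text
time: 8.9
tool_pos: [0.5784, 0.2923, 0.1322]
tcp_rot: [3.127, -0.305, -0.0]
wrist_force: [0.1, 0.7, -1.1]
width: 0.161
grip_force: 22.9
```

{"op": "carry_out", "data": {"series": "-0.001 0 -0.001 0;0 0 0 0;0 0 -0.001 0;0 0 0 0"}}

```text
time: 9.4
tool_pos: [0.5774, 0.2923, 0.1301]
tcp_rot: [3.127, -0.305, -0.0]
wrist_force: [0.3, 0.5, -0.9]
width: 0.16
grip_force: 22.9
```

{"op": "carry_out", "data": {"series": "0 0 -0.001 0;0 0 0 0;0 0 -0.001 0;0 0 0 0"}}

```text
time: 9.9
tool_pos: [0.5778, 0.2924, 0.1288]
tcp_rot: [-3.127, 0.304, -0.001]
wrist_force: [-0.5, -0.0, 3.6]
width: 0.158
grip_force: 23.3
```

```bash
python3 - <<'E'
import numpy as np
t=.497; e=np.array([np.cos(t),np.sin(t)]); n=np.array([-np.sin(t),np.cos(t)])
prev=np.array([-.8,52.3])
for k in range(1,15):
    f=k/14; p=f*t; g=(42-4*f)*e+(-.0-4.5*f)*n+np.array([[np.cos(p),-np.sin(p)],[np.sin(p),np.cos(p)]])@[-38,32.5]
    d=g-prev; prev=g; print(g.round(1),"row %.4f %.4f %.4f"%(d[0]*.981e-3,-d[0]*.194e-3,d[1]*1e-3))
E
```

```text
[-2.3 50.7] row -0.0015 0.0003 -0.0016
[-3.5 48.9] row -0.0012 0.0002 -0.0018
[-4.6 47. ] row -0.0011 0.0002 -0.0019
[-5.7 45.1] row -0.0011 0.0002 -0.0019
[-6.7 43.2] row -0.0010 0.0002 -0.0019
[-7.7 41.2] row -0.0009 0.0002 -0.0020
[-8.6 39.2] row -0.0009 0.0002 -0.0020
[-9.4 37.2] row -0.0008 0.0002 -0.0020
[-10.2  35.2] row -0.0008 0.0002 -0.0020
[-11.   33.1] row -0.0007 0.0001 -0.0021
[-11.7  31. ] row -0.0007 0.0001 -0.0021
[-12.3  28.9] row -0.0006 0.0001 -0.0021
[-12.9  26.8] row -0.0006 0.0001 -0.0021
[-13.4  24.6] row -0.0005 0.0001 -0.0021
```

{"op": "carry_out", "data": {"series": "-0.0015 0.0003 -0.0016 0;-0.0012 0.0002 -0.0018 0;0 0 0 0"}}

```text
time: 10.28
tool_pos: [0.5748, 0.2931, 0.1251]
tcp_rot: [-3.126, 0.304, -0.001]
wrist_force: [-0.5, 0.7, 3.5]
width: 0.159
grip_force: 23.5
```

{"op": "carry_out", "data": {"series": "-0.0011 0.0002 -0.0019 0;-0.0011 0.0002 -0.0019 0;0 0 0 0"}}

```text
time: 10.65
tool_pos: [0.5726, 0.2934, 0.1213]
tcp_rot: [-3.126, 0.304, -0.001]
wrist_force: [0.0, -0.2, 5.6]
width: 0.161
grip_force: 23.8
```

```bash
cat > look.py <<'E'
from m import *
import sys
s=bot.read_state(); print(s["time"],np.round(s["tool_pos"],4),np.round(s["wrist_force"],1),np.round(s["torque"],2))
def fit(n,box):
    im,P,*_=cam(n); h=cv2.cvtColor(im,cv2.COLOR_BGR2HSV); near=np.hypot(P[...,0]-.575,P[...,1]-.292)<.08
    m=(h[...,1]>120)&(h[...,2]>60)&((h[...,0]<85))&near&(P[...,2]>.05)&(P[...,2]<.16); Q=P[m]
    for _ in range(4):
        c=Q.mean(0); nn=np.linalg.svd(Q-c,full_matrices=False)[2][2]; nn*=np.sign(nn[2]); Q=Q[abs((Q-c)@nn)<.0025]
    X=np.array([.981,-.194,0]);Yv=np.array([.194,.981,0])
    print(n,len(Q),"slide n",nn.round(3),"tilt about stage y",np.arctan2(-nn@X,nn[2]).round(3),"side",(nn@Yv).round(3))
    q=np.cross(Yv,nn); c0=np.array([.5785,.292,.0815]); N=np.array([-.4677,.0925,.879]); E=np.array([.8623,-.1705,.4768])
    B=Q-c0; print("  along slope mm min/max",np.percentile(B@E,[.5,99.5]).round(4)*1e3,"v",np.percentile(B@Yv,[.5,99.5]).round(4)*1e3,"height of top over free face: upper/lower",np.median((B@N)[B@E>.02]).round(4),np.median((B@N)[B@E<-.02]).round(4) )
    return im
a=fit("wrist",0); b=fit("side",0)
b=cv2.resize(b[170:290,230:390],(560,420),interpolation=cv2.INTER_CUBIC); cv2.imwrite(sys.argv[1],cv2.resize(np.hstack([a[:,100:460],b]),(800,365)))
E
python3 look.py pics/c4.png
```

```text
10.65 [0.5726 0.2934 0.1213] [ 0.  -0.2  5.6] [ 0.04 -0.15  0.01]
wrist 2993 slide n [ 0.009 -0.003  1.   ] tilt about stage y -0.009 side -0.001
  along slope mm min/max [-1.3 38.2] v [-26.5  24.3] height of top over free face: upper/lower 0.0039 nan
side 179 slide n [0.004 0.042 0.999] tilt about stage y 0.004 side 0.042
  along slope mm min/max [-27.9  35.5] v [-8.9 28.5] height of top over free face: upper/lower 0.0039 0.0332
  return _methods._mean(a, axis=axis, dtype=dtype,
  ret = ret.dtype.type(ret / rcount)
```

View pics/c4.png

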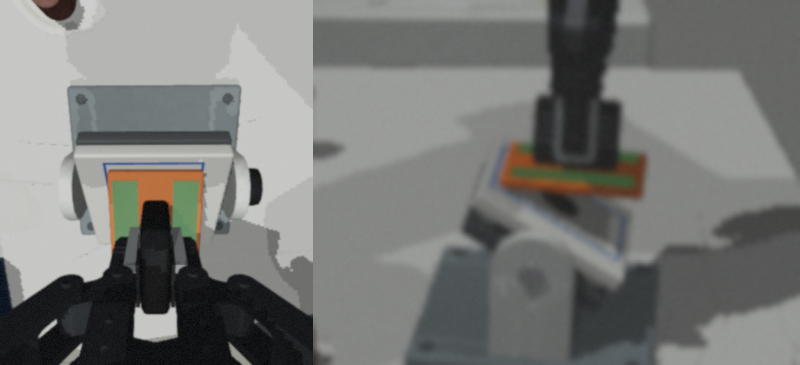

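{"op": "carry_out", "data": {"series": "0 0 0.006 0;0.0049 -0.001 0.0024 0;0.0009 -0.0002 -0.0018 0;0.0009 -0.0002 -0.0018 0;0.0009 -0.0002 -0.0018 0;0.0009 -0.0002 -0.0018 0;0 0 0 0"}}

```text
time: 11.62
tool_pos: [0.581, 0.2913, 0.1226]
tcp_rot: [3.127, -0.305, -0.0]
wrist_force: [-3.3, -1.5, 6.2]
width: 0.165
grip_force: 23.9
```

{"op": "carry_out", "data": {"series": "0.0009 -0.0002 -0.0018 0;0 0 0 0;0 0 0 0"}}

```text
time: 12.0
tool_pos: [0.5817, 0.2911, 0.1211]
tcp_rot: [3.127, -0.305, -0.001]
wrist_force: [-4.3, -0.8, 7.2]
width: 0.159
grip_force: 24.0
```

{"op": "carry_out", "data": {"series": "0.0004 -0.0001 -0.0009 0;0 0 0 0;0 0 0 0"}}

```text
time: 12.38
tool_pos: [0.5822, 0.2911, 0.1204]
tcp_rot: [3.127, -0.305, -0.0]
wrist_force: [-6.1, -0.8, 7.3]
width: 0.16
grip_force: 24.1
```

{"op": "carry_out", "data": {"series": "-0.0015 0.0003 -0.0013 0;0 0 0 0;0 0 0 0"}}

```text
time: 12.75
tool_pos: [0.5815, 0.2913, 0.1196]
tcp_rot: [-3.127, 0.305, -0.002]
wrist_force: [-4.1, -2.8, 7.9]
width: 0.164
grip_force: 24.4
```

```bash
python3 look.py pics/c5.png 2>/dev/null
```

```text
12.75 [0.5815 0.2913 0.1196] [-4.1 -2.8  7.9] [-0.33  0.25 -0.09]
wrist 3029 slide n [-0.008  0.003  1.   ] tilt about stage y 0.008 side 0.002
  along slope mm min/max [ 5.7 46.1] v [-26.9  23.9] height of top over free face: upper/lower -0.0013 nan
side 241 slide n [-0.014  0.054  0.998] tilt about stage y 0.024 side 0.051
  along slope mm min/max [-20.9  43.9] v [-15.8  28.4] height of top over free face: upper/lower -0.0004 0.0283
```

{"op": "carry_out", "data": {"series": "-0.0005 0.0001 -0.0013 0;0 0 0 0;0 0 0 0"}}

```text
time: 13.22
tool_pos: [0.581, 0.2914, 0.1184]
tcp_rot: [-3.127, 0.304, -0.002]
wrist_force: [-3.8, -1.9, 8.4]
width: 0.161
grip_force: 24.5
```

{"op": "carry_out", "data": {"series": "-0.0005 0.0001 -0.0009 0;0 0 0 0;0 0 0 0"}}

```text
time: 13.6
tool_pos: [0.5806, 0.2914, 0.1175]
tcp_rot: [-3.127, 0.305, -0.003]
wrist_force: [-4.3, -1.9, 9.4]
width: 0.16
grip_force: 24.7
```

{"op": "carry_out", "data": {"series": "-0.0005 0.0001 -0.0009 0;0 0 0 0;0 0 0 0"}}

```text
time: 13.98
tool_pos: [0.58, 0.2916, 0.1166]
tcp_rot: [-3.127, 0.304, -0.002]
wrist_force: [-3.7, -1.0, 8.2]
width: 0.159
grip_force: 24.8
```

```bash
python3 look.py pics/c6.png 2>/dev/null
```

```text
13.975 [0.58   0.2916 0.1166] [-3.7 -1.   8.2] [-0.41  0.26 -0.09]
wrist 3158 slide n [-0.069  0.013  0.998] tilt about stage y 0.07 side -0.0
  along slope mm min/max [ 2.9 45.9] v [-26.9  23.9] height of top over free face: upper/lower -0.0017 nan
side 223 slide n [-0.074  0.062  0.995] tilt about stage y 0.085 side 0.046
  along slope mm min/max [-22.8  43.6] v [-14.5  28.2] height of top over free face: upper/lower -0.0013 0.0238
```

View pics/c6.png

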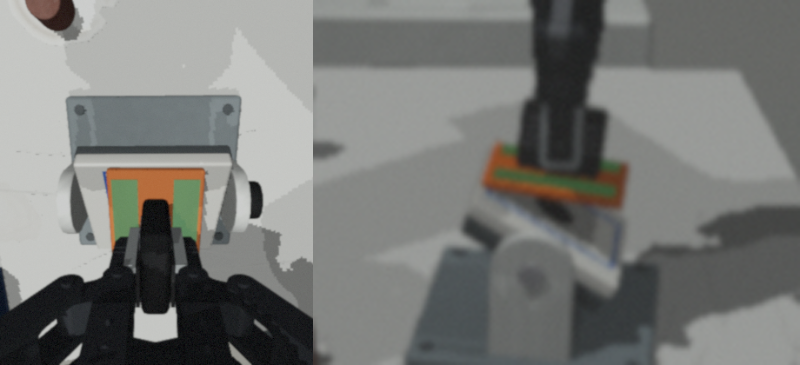

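```bash
python3 - <<'E'
import numpy as np
t=.497; e=np.array([np.cos(t),np.sin(t)]); n=np.array([-np.sin(t),np.cos(t)])
prev=np.array([1.55,40.1])
for k in range(1,13):
    f=k/12; p=.078+f*(t-.078); g=(42-4*f)*e+(-10.4+.8*f)*n+np.array([[np.cos(p),-np.sin(p)],[np.sin(p),np.cos(p)]])@[-38,32.5]
    d=g-prev; prev=g; print(g.round(1),"row %.4f %.4f %.4f"%(d[0]*.981e-3,-d[0]*.194e-3,d[1]*1e-3))
E
```

```text
[ 0.1 38.8] row -0.0014 0.0003 -0.0013
[-1.1 37.2] row -0.0013 0.0002 -0.0016
[-2.4 35.6] row -0.0012 0.0002 -0.0016
[-3.5 34. ] row -0.0012 0.0002 -0.0016
[-4.7 32.4] row -0.0011 0.0002 -0.0017
[-5.7 30.7] row -0.0010 0.0002 -0.0017
[-6.7 29. ] row -0.0010 0.0002 -0.0017
[-7.7 27.2] row -0.0009 0.0002 -0.0017
[-8.6 25.5] row -0.0009 0.0002 -0.0018
[-9.4 23.7] row -0.0008 0.0002 -0.0018
[-10.2  21.9] row -0.0008 0.0002 -0.0018
[-10.9  20.1] row -0.0007 0.0001 -0.0018
```

{"op": "carry_out", "data": {"series": "-0.0014 0.0003 -0.0013 0;-0.0013 0.0002 -0.0016 0;0 0 0 0"}}

```text
time: 14.45
tool_pos: [0.5773, 0.2921, 0.1133]
tcp_rot: [-3.127, 0.304, -0.002]
wrist_force: [-2.4, -1.3, 8.1]
width: 0.159
grip_force: 25.2
```

{"op": "carry_out", "data": {"series": "-0.0012 0.0002 -0.0016 0;-0.0012 0.0002 -0.0016 0;0 0 0 0"}}

```text
time: 14.82
tool_pos: [0.575, 0.2925, 0.11]
tcp_rot: [-3.127, 0.304, -0.003]
wrist_force: [-3.7, -0.9, 7.6]
width: 0.159
grip_force: 25.8
```

```bash
python3 look.py pics/c7.png 2>/dev/null
```

```text
14.825 [0.575  0.2925 0.11  ] [-3.7 -0.9  7.6] [-0.29  0.18 -0.05]
wrist 3448 slide n [-0.236  0.047  0.971] tilt about stage y 0.243 side 0.0
  along slope mm min/max [-4.8 45. ] v [-26.9  23.8] height of top over free face: upper/lower -0.0003 nan
side 240 slide n [-0.249  0.113  0.962] tilt about stage y 0.27 side 0.062
  along slope mm min/max [-27.9  42.7] v [-16.4  28.5] height of top over free face: upper/lower -0.0008 0.0132
```

{"op": "carry_out", "data": {"series": "-0.0011 0.0002 -0.0017 0;-0.001 0.0002 -0.0017 0;0 0 0 0"}}

```text
time: 15.3
tool_pos: [0.573, 0.2929, 0.1066]
tcp_rot: [-3.126, 0.304, -0.003]
wrist_force: [-2.6, -2.1, 6.3]
width: 0.161
grip_force: 26.5
```

{"op": "carry_out", "data": {"series": "-0.001 0.0002 -0.0017 0;-0.0009 0.0002 -0.0017 0;0 0 0 0"}}

```text
time: 15.68
tool_pos: [0.5714, 0.2935, 0.1033]
tcp_rot: [-3.126, 0.304, -0.004]
wrist_force: [-1.8, -1.4, 6.0]
width: 0.157
grip_force: 27.0
```

{"op": "carry_out", "data": {"series": "-0.0009 0.0002 -0.0018 0;-0.0008 0.0002 -0.0018 0;0 0 0 0"}}

```text
time: 16.05
tool_pos: [0.57, 0.2941, 0.0999]
tcp_rot: [-3.126, 0.304, -0.005]
wrist_force: [-0.7, -0.5, 5.9]
width: 0.161
grip_force: 27.4
```

```bash
python3 look.py pics/c8.png 2>/dev/null
```

```text
16.05 [0.57   0.2941 0.0999] [-0.7 -0.5  5.9] [-0.18 -0.15 -0.02]
wrist 3594 slide n [-0.439  0.085  0.894] tilt about stage y 0.464 side -0.002
  along slope mm min/max [-14.1  43.3] v [-26.2  24.4] height of top over free face: upper/lower 0.0005 nan
side 249 slide n [-0.45   0.138  0.882] tilt about stage y 0.488 side 0.048
  along slope mm min/max [-31.9  41.2] v [-17.   29.1] height of top over free face: upper/lower -0.0007 0.0001
```

{"op": "carry_out", "data": {"series": "-0.0008 0.0002 -0.0018 0;-0.0007 0.0001 -0.0018 0;0 0 -0.0007 0;0 0 0 0"}}

```text
time: 16.65
tool_pos: [0.5694, 0.2947, 0.0965]
tcp_rot: [-3.125, 0.304, -0.008]
wrist_force: [-0.5, -0.7, 7.6]
width: 0.159
grip_force: 27.8
```

```bash
python3 look.py pics/c9.png 2>/dev/null
```

```text
16.65 [0.5694 0.2947 0.0965] [-0.5 -0.7  7.6] [-0.18 -0.26 -0.03]
wrist 3664 slide n [-0.453  0.088  0.887] tilt about stage y 0.48 side -0.002
  along slope mm min/max [-16.4  41.5] v [-25.7  24.9] height of top over free face: upper/lower -0.0016 -0.0018
side 248 slide n [-0.468  0.128  0.875] tilt about stage y 0.505 side 0.035
  along slope mm min/max [-33.7  39.7] v [-13.9  29.8] height of top over free face: upper/lower -0.0026 -0.003
```

{"op": "carry_out", "data": {"series": "-0.0007 0.0001 0.0013 0;0 0 0 0;0 0 0 0;0 0 0 0"}}

```text
time: 17.25
tool_pos: [0.5687, 0.2949, 0.0977]
tcp_rot: [-3.125, 0.304, -0.008]
wrist_force: [0.2, -0.3, 7.6]
width: 0.163
grip_force: 27.6
```

```bash
python3 look.py pics/c10.png 2>/dev/null
```

```text
17.25 [0.5687 0.2949 0.0977] [ 0.2 -0.3  7.6] [-0.14 -0.32  0.05]
wrist 3643 slide n [-0.454  0.086  0.887] tilt about stage y 0.48 side -0.003
  along slope mm min/max [-16.5  41.5] v [-25.7  24.9] height of top over free face: upper/lower -0.0002 -0.0005
side 265 slide n [-0.459  0.144  0.877] tilt about stage y 0.499 side 0.052
  along slope mm min/max [-33.9  39.5] v [-14.6  28.8] height of top over free face: upper/lower -0.0015 -0.0016
```

View pics/c10.png

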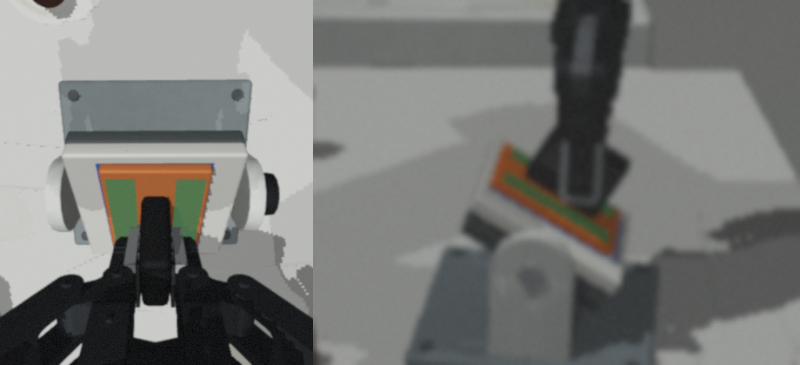

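{"op": "carry_out", "data": {"series": "-0.0007 0.0001 0.0013 0;0 0 0 0;0 0 0 0;0 0 0 0"}}

```text
time: 17.85
tool_pos: [0.568, 0.295, 0.0988]
tcp_rot: [-3.125, 0.304, -0.008]
wrist_force: [1.0, -0.8, 6.8]
width: 0.158
grip_force: 27.5
```

```bash
python3 look.py pics/c11.png 2>/dev/null; python3 - <<'E'
from h import *
P=cam("wrist")[1]; im=cam("wrist")[0]; c0=np.array([.5785,.292,.0823]); N=np.array([-.467,.091,.88]); E=np.array([.8623,-.1705,.4768]); Y=np.array([.194,.981,0]); B=P-c0
m=(im.min(2)>110)&(abs(B@E)<.04)&(abs(B@Y)>.03)&(abs(B@Y)<.041)&(abs(B@N)<.013); print("platen depth",m.sum(),np.nanmedian(B[m]@N))
E
```

```text
17.85 [0.568  0.295  0.0988] [ 1.  -0.8  6.8] [-0.08 -0.34 -0.01]
wrist 3629 slide n [-0.454  0.085  0.887] tilt about stage y 0.481 side -0.005
  along slope mm min/max [-16.2  41.2] v [-25.7  24.9] height of top over free face: upper/lower 0.0011 0.0013
side 240 slide n [-0.458  0.139  0.878] tilt about stage y 0.498 side 0.047
  along slope mm min/max [-33.7  39.3] v [-15.2  29. ] height of top over free face: upper/lower -0.0002 -0.0001
platen depth 4674 -0.0054987008797544295
```

```bash
python3 -c "
from workcell import bot; print(bot.finish_job())"
```

```text
the job is handed in; nothing more can be done
None
```

I handed the job in with the slide still gripped and pressed flush on the platen: about 5.5 mm of its travel pushed in with about 6 N, tilt matched within about 0.02 rad, centred within about 3 mm, at 17.9 s; the verdict was not shown.

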